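# Rock the angle gauge on the uneven stud to its mark and hold it

### The arm

A 6-joint arm with a two-finger parallel gripper is mounted at the origin on the work surface. World frame = base frame: x ahead of the robot, y to its left, z up, the work surface at z = 0. Lengths are in m, angles in degrees, forces in N, time in s.
With the tool pointing down it reaches from about 0.4 to 0.825 m from the base axis. Payload 7 kg.
Tool frame: the origin (TCP) lies at the very end of the fingers, on their centre line; the grasp point (between the pads) lies 19 mm behind it (ctrl.grip_point_offset is the distance from the TCP to the grasp point, in m); x points along the fingers, z is the direction in which the jaws open and shut, and the axes are right-handed (so a half turn about x gives the same grasp; the last joint's range is limited). The gripper opens to 88 mm and grips with 3 to 60 N. Pads are 19 mm wide; open, the fingers measure 130 mm over their backs; the gripper's body (78 mm by 193 mm) begins 47 mm behind the grasp point.
Start: joints at [16.507, 20.546, 0.682, 0, -70.136, -16.507], TCP at [0.675, -0, 0.227] pointing down, gripper open.
Joint ranges: [-176.03, 176.03], [-82.01, 121.73], [-58.28, 71.71], [-173.87, 95.51], [-174.79, -0.11], [-173.66, 173.66]. Speed limits (degrees/s): [136.94, 136.94, 172.46, 180, 180, 180].

### API

Orientations are given as [roll, pitch, yaw] about the fixed x, y, z axes, in that order (R = Rz(yaw) Ry(pitch) Rx(roll)).
In Python, from plant import get_obs, snapshot, calibration, close_job, ctrl gives the robot as it stands.
- The arm moves only by the tool move_arm, never from a script. Its argument "commands" is a list that holds one entry, the list of rows, each a list of 4 numbers: the shift along the tool's x, y, z in cm, then the turn about the tool's x in rad. In form: [[[dx, dy, dz, spin], ...]]. A call has 1 to 8 rows; each row shifts and turns the commanded pose from where the row before left it, along the tool's axes as they then stand; what a row does not reach is not made up. A row lasts 1/10 s, in which the tool goes at most 50 mm and 8.59 degrees, less where a joint would pass 70% of its speed; a pose out of reach is approached as far as the arm can. A call with a gripper value outside its range is refused whole. "jaw" is the finger opening in cm, from 0 to 8.76, set as the call begins (left out, the last holds). The fingers move at their own pace and stop on an object; the grip force is fixed at half the most. Time passes only in rows, so rows that do not move let the fingers close. It gives the time, the measured TCP pose, the force and the opening at its end, in the units of the state.
- get_obs(): the state, without advancing time (a new reading comes with each control period).
- snapshot(name): name is "scene" or "side" or "wrist"; returns (picture, depth): 400x640x3 uint8, red, green, blue; 400x640 float32, m along the optical axis (not along the pixel's ray), 0 where there is no reading.
- calibration(name): a dict with "mtx" (3x3 intrinsics, pixels), "k1" (the pictures are not rectified: a ray, as slopes to the right and down, at radius r is drawn at 1 + k1 r^2 times it, then the intrinsics apply), "T" (4x4, takes a point from camera to world coordinates); the wrist camera has in their place "tool_from_camera" (4x4, takes a point from camera to tool coordinates, whose origin is the TCP and whose axes are the tool frame's). Camera axes: x right, y up, looking along -z (the intrinsics and any distortion apply to the point x, -y, -z); pixel columns grow to the right and rows downward; lengths in m; the calibration is good to about 2 mm. A picture is of the moment at which its call begins: read the wrist's pose just before it. calibration takes no time and is no camera call.
- close_job(): hands the job in, once; it reports no verdict.
The state is a dict: "clock": time; "joint_pos": joint angles; "qvel": joint speeds; "tau": joint torques, N m; "tool_pos": TCP position; "orientation": TCP orientation; "force": force on the tool from outside, world axes, zero at the start; "moment": the same for the moment, N m; "opening": finger opening in m.
Only numpy, scipy, OpenCV 4.12 (cv2) and the standard library are available. Lean on these libraries where they do the work, as an engineer would, in place of code of your own. Each camera call takes 0.05 s, during which the arm holds its last target. There are 200 camera calls.

### The job

Pick up the angle gauge by its blue grip and stand it on the stud offcut, square across the rounded ridge with the middle of its foot on the ridge. Rock it sideways on the ridge until the hanging needle settles in front of the red mark, and finish holding it there in the gripper, its foot still pressed lightly on the ridge, so that the cut can be scribed along the foot; do not let go. Leave the joist offcut, the jar and the paint tin where they are.

Things in the scene. Friction and masses are not known exactly. Their poses are not given: they have to be found in the camera images.
- gauge_grip (a point): Centre of the blue grip block on top of the loose angle gauge (0.25 to 0.5 kg), which starts upright on the bench. Block 24 (x) x 50 (y) x 45 mm high; its centre is 164.5 mm above the foot's underside. z up, y along the foot, x out of the dial's face (at the start 0.1 to 0.9 rad clockwise of world x, seen from above).
- gauge_foot (a point): Middle of the flat underside of the gauge's foot, an aluminium bar 44 (x) x 110 (y) x 12 mm high; same axes as gauge_grip (+y is to the right for one who faces the dial). Above it stands the white dial plate, 8 mm thick (x), 104 mm wide (y), its top 142 mm above the underside.
- needle (a joint): Angle (rad) of the black hanging needle with brass bob about the gauge's x axis; pivot 128 mm above the foot's underside, before the dial. It hangs plumb and swings freely (settles in about 1.5 s). 0 = gauge upright; positive = tip towards the gauge's +y end. With the gauge rolled by a about its own x axis it settles at -a.
- mark (a joint): Angle (rad) of the red mark on the dial's arc, same pivot and sense as the needle; 0.10 to 0.28, so the gauge's +y end must go down. It stays put on the dial. The needle is on the mark when joint needle = joint mark; the red tab is 9 mm wide at the needle's tip, 0.05 rad either side of its middle.
- needle_tip (a point): The needle's tip, 90 mm from the pivot; its z axis points from the tip to the pivot.
- mark_mid (a point): Middle of the red tab, 90 mm from the pivot; its z axis points from the tab to the pivot.
- stud_ridge (a point): Middle of the ridge's top line, 72 mm above the bench, on the stud offcut, fixed to the bench: block 120 (x) x 190 (y) mm, flat top at 50 mm, with a half-round ridge (radius 25 mm, 116 mm long) across it along x. z up, x along the ridge, away from the robot. The gauge can roll about 0.37 rad before its foot's end meets the flat.
- joist_mid (a point): Centre of a loose joist offcut 45 x 150 x 45 mm lying on the bench, long side along its y; bystander.
- jar_mid (a point): Centre of an amber glass jar of screws, 60 mm across, 85 mm high, standing; bystander.
- tin_mid (a point): Centre of a red paint tin, 84 mm across, 100 mm high, standing; bystander.
Things that resemble listed ones, but are neither listed nor needed, are in the scene too. Of the things that look like the part that bears stud_ridge, the smaller one is meant. There is more than one size of the part that bears gauge_grip; the job needs the larger.

How it is judged (in metres and radians):
On the way:
1. the gauge has been lifted clear of the bench (height (world z) of gauge_foot above 0.04 m), for 0.2 s.
At the end, for the whole second after the job is handed in: Needle at rest (0.4 rad/s) within 0.05 rad of the mark, fingers on the gauge, foot pressing on the stud with 0.4 to 25 N, above 62 mm, its middle within 22 mm of the ridge line and 45 mm of its middle, gauge x within 0.17 rad of the ridge (angle between the z axis of needle_tip and the z axis of mark_mid, either way round below 0.05 rad and velocity of joint needle between -0.4 and 0.4 rad/s and contact force between gauge and stud between 0.4 and 25 N and contact force between the fingers and gauge above 1 N and height (world z) of gauge_foot above 0.062 m and y of gauge_foot in the frame of stud_ridge between -0.022 and 0.022 m and x of gauge_foot in the frame of stud_ridge between -0.045 and 0.045 m and angle between the x axis of gauge_foot and the x axis of stud_ridge, either way round below 0.17 rad); the arm keeps its last pose, push and grip.
It fails at once if a bystander (joist offcut, jar or tin) is shifted by more than 30 mm (distance of any of joist_mid, jar_mid, tin_mid from where it was at the start of the episode above 0.03 m).
It also fails if it takes over 48 s, if anything falls off the work surface, if the arm or the gripper's body presses on something with over 40 N, if the wrist force passes 120 N, or if a joint passes its speed limit or range.

## Working session

There is one attempt and no reset: what is moved stays moved. The work goes in short steps, Python scripts to look and compute and a tool call to move; the robot and the scene stay as the last step left them, time stands still between calls to the robot, and variables do not carry over. Pictures are saved under pics/ and viewed, about 8 in all and at most 12, crops included, and the job is handed in when it is done.

Besides the shell and the picture viewer there is one more tool, called after "Emit:" as name(argument=value, ...), one argument or row to a line, values as JSON. move_arm: Moves the arm, as the interface text tells. Its arguments: {"type":"object","properties":{"commands":{"type":"array"},"jaw":{"type":"number"}},"required":["commands"]}

```bash
ls; mkdir -p pics; cat > h.py <<'E'
import numpy as np, cv2
from plant import get_obs, snapshot, calibration, close_job, ctrl
from scipy.spatial.transform import Rotation as R
def toolT(o=None):
    o=o or get_obs(); T=np.eye(4); T[:3,:3]=R.from_euler('xyz',o['orientation'],degrees=True).as_matrix(); T[:3,3]=o['tool_pos']; return T
def camT(n,o=None):
    c=calibration(n); return c['T'] if n!='wrist' else toolT(o)@c['tool_from_camera']
def slopes(n,uv):
    c=calibration(n); k=c['k1']; uv=np.atleast_2d(uv).astype(float)
    d=np.c_[(uv[:,0]-c['mtx'][0][2])/c['mtx'][0][0],(uv[:,1]-c['mtx'][1][2])/c['mtx'][1][1]]
    s=d.copy()
    for _ in range(20): s=d/(1+k*(s**2).sum(1,keepdims=True))
    return s
def ray(n,uv,T=None):
    T=camT(n) if T is None else T; s=slopes(n,uv)
    return T[:3,3], np.c_[s[:,0],-s[:,1],-np.ones(len(s))]@np.array(T)[:3,:3].T
def onplane(n,uv,z,T=None):
    o,d=ray(n,uv,T); return o+d*((z-o[2])/d[:,2])[:,None]
def bydepth(n,uv,dep,T=None):
    o,d=ray(n,uv,T); uv=np.atleast_2d(uv).astype(int); return o+d*dep[uv[:,1],uv[:,0]][:,None]
def proj(n,P,T=None):
    T=camT(n) if T is None else T; c=calibration(n); P=np.atleast_2d(P)
    p=(P-np.array(T)[:3,3])@np.array(T)[:3,:3]; s=np.c_[p[:,0],-p[:,1]]/-p[:,2:]
    s=s*(1+c['k1']*(s**2).sum(1,keepdims=True)); m=np.array(c['mtx']); return s*[m[0,0],m[1,1]]+[m[0,2],m[1,2]]
def save(n,tag):
    o=get_obs(); T=camT(n,o); im,d=snapshot(n); np.savez(f'{tag}.npz',im=im,d=d,T=T); cv2.imwrite(f'pics/{tag}.png',im[:,:,::-1]); return im,d,T
E
python3 - <<'E'
from h import *
ims=[save(n,n+'0')[0] for n in('scene','side')]
o=get_obs();print(o, ctrl.grip_point_offset)
for n in('scene','side'): print(n,np.round(camT(n),3).tolist(),calibration(n)['k1'],np.array(calibration(n)['mtx']).round(0).tolist())
E
```

```text
pics
{'clock': 0.1, 'joint_pos': array([ 1.65071800e+01,  2.05887306e+01,  6.39742705e-01, -1.76273423e-02,
       -7.01368616e+01, -1.65069578e+01]), 'qvel': array([ 0.02988487, -0.09602427,  0.16182278,  0.17571629,  0.1410247 ,
       -0.00207005]), 'tau': array([-1.42273191e-03, -5.84165347e+01,  2.93752134e+01,  7.01551259e+00,
        1.01412315e-02, -6.66964229e-05]), 'tool_pos': array([ 6.74562718e-01, -2.43967235e-05,  2.25706400e-01]), 'orientation': array([   5.58283802,   89.91256527, -174.42294152]), 'force': array([-0.92679762, -0.31136238,  0.77521095]), 'moment': array([ 0.04267144,  0.00024707, -0.03529128]), 'opening': 0.08769712444841057} 0.0188
scene [[-0.859, -0.446, 0.251, 0.826], [0.512, -0.743, 0.432, 0.636], [-0.006, 0.5, 0.866, 1.157], [0.0, 0.0, 0.0, 1.0]] 0.0030248626962260296 [[382.0, 0.0, 324.0], [0.0, 382.0, 202.0], [0.0, 0.0, 1.0]]
side [[-0.757, 0.351, -0.551, -0.222], [-0.653, -0.435, 0.62, 0.946], [-0.022, 0.829, 0.558, 0.865], [0.0, 0.0, 0.0, 1.0]] -0.031808070151262524 [[408.0, 0.0, 316.0], [0.0, 408.0, 203.0], [0.0, 0.0, 1.0]]
```

View pics/scene0.png

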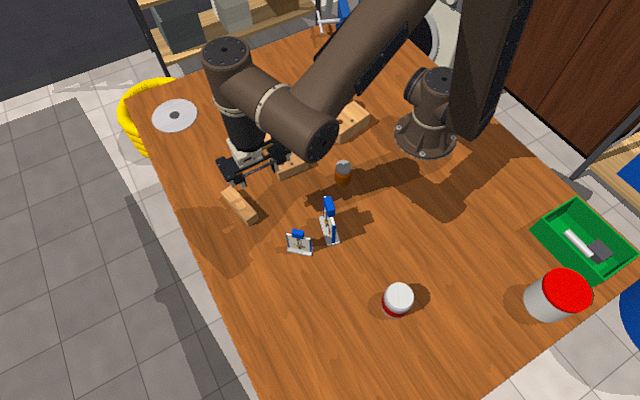

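View pics/side0.png

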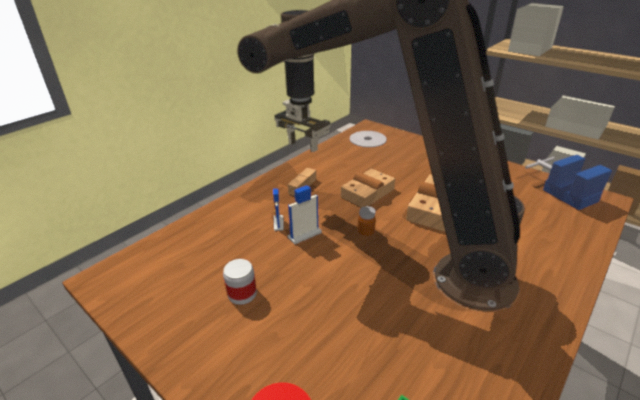

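Gauges in scene view: (330,220), larger, and (299,240), smaller. Ridged blocks: (295,163) and (353,120), with sizes still to be checked. The joist is at (240,205), the jar at (343,172) and the tin at (398,300). I'll enlarge to confirm and measure.

```bash
python3 - <<'E'
from h import *
a=np.load('scene0.npz');b=np.load('side0.npz')
A=cv2.resize(a['im'][90:270,215:385],None,fx=3,fy=3,interpolation=2)[:,:,::-1]
B=cv2.resize(b['im'][150:250,260:460],None,fx=3,fy=3,interpolation=2)[:,:,::-1]
cv2.imwrite('pics/c1.png',A);cv2.imwrite('pics/c2.png',B)
for n,z in(('scene',a),('side',b)):
    hsv=cv2.cvtColor(z['im'],cv2.COLOR_RGB2HSV); d=z['d']
    print('depth valid',(d>0).mean())
    m=cv2.inRange(hsv,(105,150,60),(125,255,255)); k,l,s,c=cv2.connectedComponentsWithStats(m)
    for i in range(1,k):
        if s[i,4]>15:
            v,u=np.nonzero(l==i); P=bydepth(n,np.c_[u,v],d,z['T']); print('blue',s[i],c[i].round(1),np.median(P,0).round(3),np.percentile(P[:,2],[5,95]).round(3))
    # height map: pts with z .02-.08 wooden blocks
    v,u=np.nonzero(d>0); P=bydepth(n,np.c_[u,v],d,z['T'])
    ok=(P[:,2]>.015)&(P[:,2]<.2)&(P[:,0]>.2)&(P[:,0]<.95)&(abs(P[:,1])<.45)
    mm=np.zeros(d.shape,np.uint8); mm[v[ok],u[ok]]=255
    k,l,s,c=cv2.connectedComponentsWithStats(mm)
    for i in range(1,k):
        if s[i,4]>60:
            q=P[l[v,u]==i]; print('obj',s[i],'lo',q.min(0).round(3),'hi',q.max(0).round(3))
E
```

```text
depth valid 0.9961015625
blue [336   0  14  28 222] [342.3  10.9] [-0.038 -0.668  0.134] [0.056 0.692]
blue [617 154  23  39 468] [631.7 172.8] [-1.142  0.475 -0.53 ] [-0.58  -0.443]
blue [323 196  12  21 181] [328.9 206. ] [0.538 0.17  0.185] [0.151 0.19 ]
blue [332 225   4  18  54] [333.1 233.3] [0.547 0.21  0.082] [0.025 0.132]
blue [292 229  12  10  97] [297.5 233.4] [0.65  0.176 0.133] [0.111 0.139]
blue [619 279  21  71 982] [631.1 311.3] [-0.639  0.973 -0.681] [-0.742 -0.604]
obj [336 102  26  41 611] lo [ 0.2   -0.245  0.015] hi [ 0.316 -0.126  0.073]
obj [276 152  32  27 401] lo [ 0.469 -0.159  0.015] hi [ 0.585 -0.093  0.057]
obj [334 160  17  25 350] lo [ 0.362 -0.017  0.015] hi [0.417 0.04  0.091]
obj [220 185  38  40 617] lo [ 0.716 -0.145  0.015] hi [0.788 0.009 0.052]
obj [323 195  14  48 417] lo [0.513 0.11  0.015] hi [0.554 0.213 0.192]
obj [285 228  26  23 395] lo [0.618 0.142 0.016] hi [0.68  0.201 0.14 ]
obj [381 282  21  19  93] lo [0.465 0.433 0.021] hi [0.527 0.45  0.105]
depth valid 0.9957265625
blue [559 161  10   4  17] [562.6 162.4] [-0.039 -0.644  0.136] [0.133 0.138]
blue [590 166  18   9  64] [598.3 169.7] [-0.155 -0.664  0.136] [0.133 0.138]
blue [295 186  15  17 188] [302.4 193.7] [0.525 0.166 0.176] [0.152 0.189]
blue [274 189   4  12  42] [275.6 194.2] [0.638 0.179 0.136] [0.111 0.14 ]
obj [ 287  168   32   71 1564] lo [ 0.503 -0.145  0.015] hi [0.785 0.214 0.191]
obj [ 341  168   54   65 1660] lo [ 0.355 -0.293  0.015] hi [0.581 0.042 0.09 ]
obj [ 406  174   35   52 1084] lo [ 0.201 -0.373  0.015] hi [ 0.352 -0.125  0.098]
obj [273 188   7  39 159] lo [0.617 0.141 0.017] hi [0.674 0.2   0.141]
obj [238 259  17  21  65] lo [0.459 0.436 0.059] hi [0.518 0.45  0.104]
```

View pics/c1.png

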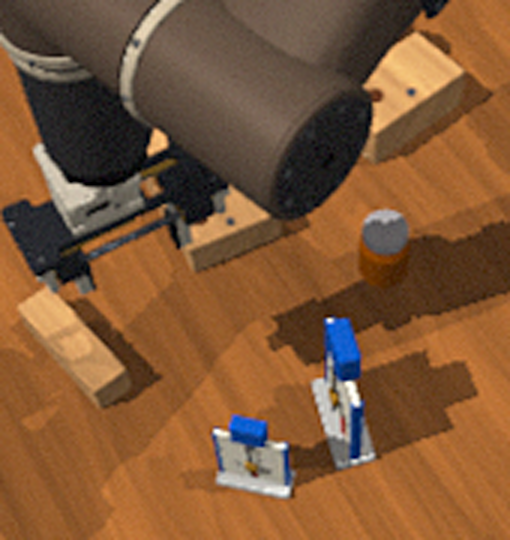

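View pics/c2.png

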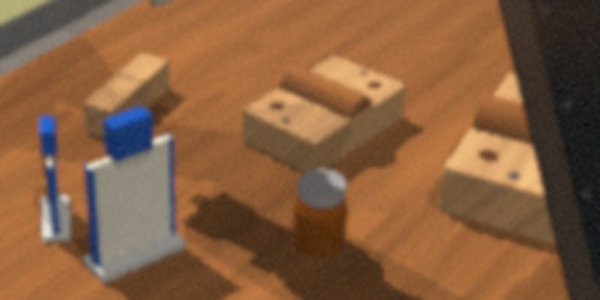

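```bash
python3 - <<'E'
from h import *
def cl(n,z,lo,hi):
    v,u=np.nonzero(z['d']>0); P=bydepth(n,np.c_[u,v],z['d'],z['T']); ok=((P>lo)&(P<hi)).all(1); return P[ok],np.c_[u,v][ok]
Z={n:np.load(n+'0.npz') for n in('scene','side')}
for n,z in Z.items():
    P,_=cl(n,z,[.49,.08,.02],[.59,.235,.2])
    for nm,s in(('plate',(P[:,2]<.138)),('blue',P[:,2]>.15),('bluetop',P[:,2]>.181)):
        r=cv2.minAreaRect((P[s,:2]*1000).astype(np.float32)); w=np.linalg.eigh(np.cov(P[s,:2].T))[1][:,1]; w*=np.sign(w[1])
        print(n,nm,s.sum(),np.round(r[0],1),np.round(r[1],1),'a',round(np.arctan2(w[0],w[1]),3),P[s].max(0)[2].round(4))
    P,_=cl(n,z,[.36,-.34,.042],[.63,-.06,.09])
    P2=P[(P[:,0]>.44)]
    for nm,s in(('all',P2[:,2]>0),('flat',P2[:,2]<.054),('ridge',P2[:,2]>.057),('top',P2[:,2]>.068)):
        q=P2[s]
        if len(q)<8: continue
        r=cv2.minAreaRect((q[:,:2]*1000).astype(np.float32)); w=np.linalg.eigh(np.cov(q[:,:2].T))[1][:,1]; w*=np.sign(w[0])
        print(n,nm,len(q),np.round(r[0],1),np.round(r[1],1),round(r[2],1),'dir',round(np.degrees(np.arctan2(w[1],w[0])),1),'z',np.median(q[:,2]).round(4),q[:,2].max().round(4), 'y',q.min(0).round(3),q.max(0).round(3))
E
```

```text
scene plate 184 [540.7 161.4] [103.4  15.5] a 0.217 0.1363
scene blue 181 [533.6 160.5] [52.5 23.9] a 0.223 0.1919
scene bluetop 121 [533.3 160.3] [52.  23.5] a 0.286 0.1919
scene all 310 [ 554.  -177.8] [ 99.8 203.6] 16.1 dir -79.8 z 0.0494 0.0705 y [ 0.478 -0.289  0.042] [ 0.585 -0.093  0.07 ]
scene flat 293 [ 554.  -177.8] [ 99.8 203.6] 16.1 dir -81.4 z 0.0491 0.054 y [ 0.478 -0.289  0.042] [ 0.585 -0.093  0.054]
side plate 837 [529.3 161.9] [107.8  15.6] a 0.285 0.1379
side blue 227 [530.9 160.8] [52.1 30.3] a 0.371 0.1913
side bluetop 90 [532.8 160. ] [51.  26.8] a 0.312 0.1913
side all 921 [ 517.1 -192.9] [197.8 123.5] 87.7 dir 84.3 z 0.0526 0.0785 y [ 0.453 -0.293  0.042] [ 0.581 -0.092  0.078]
side flat 578 [ 517.1 -192.9] [197.8 123.5] 87.7 dir 84.4 z 0.0514 0.054 y [ 0.453 -0.293  0.042] [ 0.581 -0.092  0.054]
side ridge 237 [ 526.3 -185.8] [138.1  99.8] 25.6 dir -1.1 z 0.0691 0.0785 y [ 0.458 -0.242  0.057] [ 0.576 -0.111  0.078]
side top 136 [ 517.  -188.9] [ 34.6 117.1] 87.2 dir -2.6 z 0.0722 0.0785 y [ 0.459 -0.208  0.068] [ 0.575 -0.171  0.078]
```

```bash
python3 - <<'E'
from h import *
T=toolT();print(T.round(3)); c=calibration('wrist');print(np.round(c['tool_from_camera'],3),c['k1'],np.round(c['mtx']))
W=camT('wrist');print(W.round(3))
for P in ([.533,.16,.187],[.533,.16,.1],[.517,-.19,.072]):
    print(proj('wrist',P,W), proj('scene',P),proj('side',P))
# angle of blue rect
for n in('scene','side'):
    z=np.load(n+'0.npz'); v,u=np.nonzero(z['d']>0); P=bydepth(n,np.c_[u,v],z['d'],z['T']); ok=((P>[.49,.08,.165])&(P<[.59,.235,.2])).all(1)
    b=cv2.boxPoints(cv2.minAreaRect((P[ok,:2]*1000).astype(np.float32))); e=np.diff(np.r_[b,b[:1]],axis=0); e=e[np.argmax(np.linalg.norm(e,axis=1))]; print('a',np.arctan(e[0]/e[1]))
E
```

```text
[[-0.002 -0.    -1.     0.675]
 [-0.    -1.     0.    -0.   ]
 [-1.     0.     0.002  0.226]
 [ 0.     0.     0.     1.   ]]
[[ 0.001  0.257 -0.966 -0.158]
 [-0.001  0.966  0.257  0.07 ]
 [ 1.     0.001  0.001 -0.   ]
 [ 0.     0.     0.     1.   ]] -0.03410907742124265 [[288.   0. 318.]
 [  0. 288. 198.]
 [  0.   0.   1.]]
[[-1.    -0.001  0.001  0.675]
 [ 0.001 -0.966 -0.257 -0.07 ]
 [ 0.001 -0.257  0.966  0.384]
 [ 0.     0.     0.     1.   ]]
[[477.62003141 390.6202997 ]] [[328.72237155 202.20240754]] [[301.97092853 188.5527328 ]]
[[439.11421775 325.10434256]] [[328.58358932 216.08431271]] [[303.06297258 211.16977251]]
[[480.83796774  -4.54429525]] [[282.06065067 143.87235633]] [[368.10255664 177.613419  ]]
a 0.26785144
a 0.2665206
```

Emit:
move_arm(
  commands=[
    [[0, -3, 0, 0], [0, -3, 0, 0], [0, -2, 0, 0], [0, 0, 0, 0], [0, 0, 0, 0]],
  ],
)

```text
clock: 0.6
tool_pos: [0.6748, 0.0804, 0.2262]
orientation: [25.5, 90.0, -154.4]
force: [0.3, -0.7, -0.4]
opening: 0.0881
```

```bash
python3 - <<'E'
from h import *
im,d,T=save('wrist','w1')
print(get_obs()['tool_pos'],get_obs()['clock'],T.round(3)[:3,3])
p=proj('wrist',[.533,.16,.1],T)[0].astype(int);print(p)
y0=max(p[1]-110,0);x0=max(p[0]-130,0);c=im[y0:y0+200,x0:x0+260];print(x0,y0)
cv2.imwrite('pics/w1c.png',cv2.resize(c,None,fx=3,fy=3,interpolation=2)[:,:,::-1])
E
```

```text
[0.67481801 0.07982041 0.22631172] 0.65 [0.675 0.01  0.385]
[447 263]
317 153
```

View pics/w1c.png

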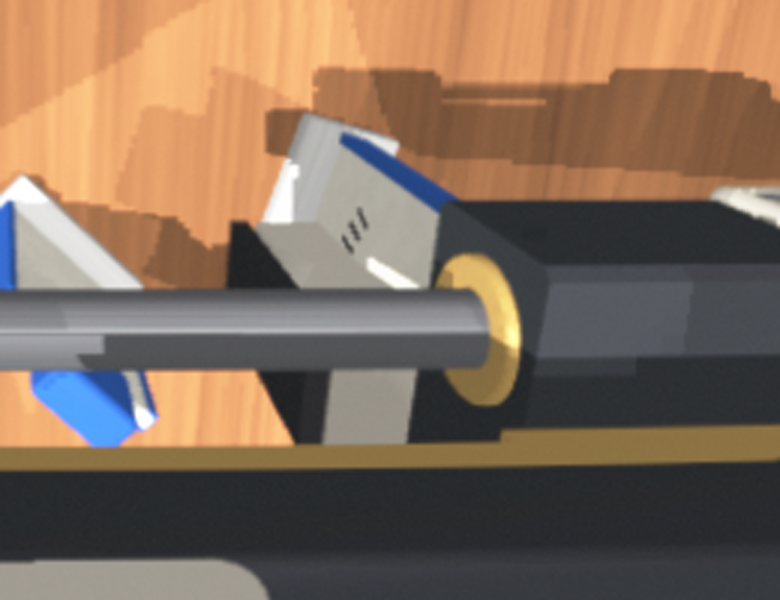

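Face is partly hidden by the gripper (which fills rows >240). I'll move further along so that the gauge falls in the upper rows.

Emit:
move_arm(
  commands=[
    [[0, -3, -1, 0], [0, -3, -1, 0], [0, -3, -1, 0], [0, -2, 0, 0], [0, 0, 0, 0], [0, 0, 0, 0]],
  ],
)

```text
clock: 1.25
tool_pos: [0.7046, 0.1896, 0.2263]
orientation: [32.3, 90.0, -147.7]
force: [-0.0, 0.4, -0.3]
opening: 0.0877
```

```bash
python3 - <<'E'
from h import *
im,d,T=save('wrist','w2')
print(get_obs()['tool_pos'],get_obs()['clock'],T.round(3)[:3,3])
p=proj('wrist',[.533,.16,.1],T)[0].astype(int);print(p)
y0=max(p[1]-90,0);x0=max(p[0]-100,0);c=im[y0:y0+150,x0:x0+200];print(x0,y0)
cv2.imwrite('pics/w2c.png',cv2.resize(c,None,fx=4,fy=4,interpolation=2)[:,:,::-1])
E
```

```text
[0.7046867  0.18912567 0.22654787] 1.3 [0.705 0.119 0.385]
[489 164]
389 74
```

View pics/w2c.png

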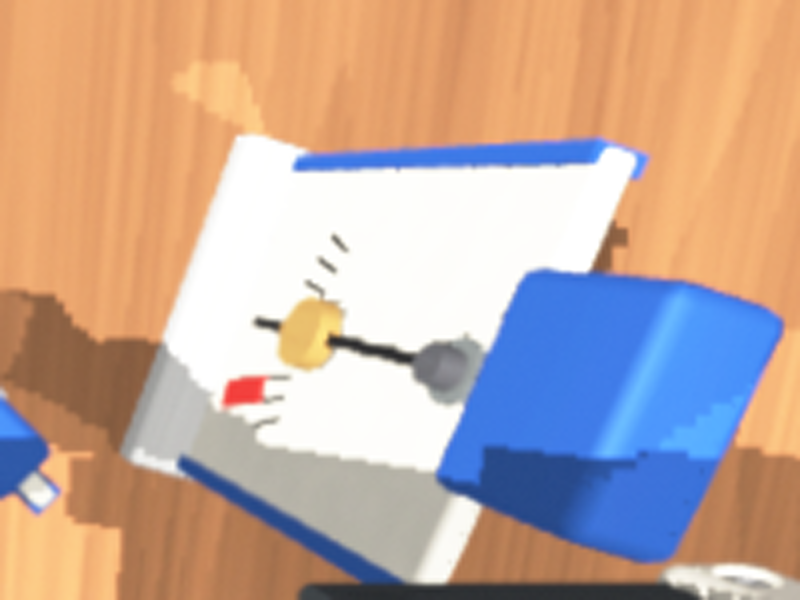

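```bash
python3 - <<'E'
from h import *
z=np.load('w2.npz');im,d,T=z['im'],z['d'],z['T']
uv=np.array([[683,285],[780,318],[665,560],[575,520]])/4+[389,74]
C=onplane('wrist',uv,.187,T);print(C.round(4)); print('depth',bydepth('wrist',np.array([[680,420]])/4+[389,74],d,T).round(4))
print('sides',np.linalg.norm(np.diff(C,axis=0),axis=1).round(4)); c=C.mean(0)
y=(C[2]+C[3]-C[0]-C[1])[:2]; a=np.arctan2(*y);print('center',c.round(4),'a',a)
hsv=cv2.cvtColor(im,cv2.COLOR_RGB2HSV)
m=(cv2.inRange(hsv,(0,140,120),(6,255,255))|cv2.inRange(hsv,(174,140,120),(180,255,255)))
v,u=np.nonzero(m);s=(abs(u-450)<20)&(abs(v-171)<15);u,v=u[s],v[s];print(s.sum(),u.min(),u.max(),v.min(),v.max())
# plate plane by depth on white/gray area
uu,vv=np.meshgrid(np.arange(470,520),np.arange(116,135)); q=np.c_[uu.ravel(),vv.ravel()]
P=bydepth('wrist',q,d,T); 
for aa in (a,.267,.30):
    X=np.array([np.cos(aa),-np.sin(aa),0]);Y=np.array([np.sin(aa),np.cos(aa),0])
    off=((P-c)@X); print('aa',round(aa,3),'plate off',np.median(off).round(4))
    o,dd=ray('wrist',np.r_[[[u.mean(),v.mean()]],(np.array([[258,322],[445,365],[330,340]])/4+[389,74])],T)
    for k,xo in((0,.004),(1,.010),(2,.010),(3,.010)):
        Q=o+dd[k]*(((c-o)@X+xo)/(dd[k]@X)); yy=(Q-c)@Y; print(['red','tip','piv','n'][k],'y',yy.round(4),'z',Q[2].round(4),'ang',np.arctan2(yy,.128-Q[2]).round(3), 'r',np.hypot(yy,.128-Q[2]).round(3))
n=np.linalg.svd(P-P.mean(0),full_matrices=False)[2][2];print('plane n',n.round(3))
E
```

```text
[[0.5371 0.1342 0.187 ]
 [0.5179 0.1397 0.187 ]
 [0.5298 0.1843 0.187 ]
 [0.5487 0.1766 0.187 ]]
depth [[0.5329 0.158  0.1873]]
sides [0.02   0.0462 0.0204]
center [0.5334 0.1587 0.187 ] a 0.26268244027286564
52 445 454 168 174
aa 0.263 plate off 0.0023
red y 0.0217 z 0.0352 ang 0.23 r 0.095
tip y 0.001 z 0.0416 ang 0.011 r 0.086
piv y 0.0002 z 0.1333 ang 3.109 r 0.005
n y 0.001 z 0.0837 ang 0.022 r 0.044
aa 0.267 plate off 0.0025
red y 0.0217 z 0.0354 ang 0.23 r 0.095
tip y 0.001 z 0.0416 ang 0.012 r 0.086
piv y 0.0002 z 0.1333 ang 3.101 r 0.005
n y 0.001 z 0.0837 ang 0.023 r 0.044
aa 0.3 plate off 0.0037
red y 0.0218 z 0.0369 ang 0.235 r 0.094
tip y 0.0014 z 0.0417 ang 0.016 r 0.086
piv y 0.0005 z 0.1333 ang 3.038 r 0.005
n y 0.0014 z 0.0837 ang 0.031 r 0.044
plane n [-0.119  0.993  0.012]
```

The larger gauge's mark is at about 0.225 rad. The needle reads about 0, as it should upright. The block centre is (0.5335, 0.159), top 0.187, turned a=0.267.

Emit:
move_arm(
  commands=[
    [[0, 0.5, 3, 0], [0, 0.5, 3, 0], [0, 0.5, 3, 0], [0, 0.5, 3, 0], [0, 0.5, 3, 0], [0, 0.6, 2.1, 0], [0, 0, 0, 0.13], [0, 0, 0, 0.137]],
  ],
  jaw=5.5,
)

```text
clock: 2.1
tool_pos: [0.5333, 0.1576, 0.2277]
orientation: [-131.6, 89.9, 32.8]
force: [0.6, 0.6, 0.2]
opening: 0.0555
```

Emit:
move_arm(
  commands=[
    [[0, 0, 0, 0], [0, 0, 0, 0], [0, 0, 0, 0]],
  ],
)

```text
clock: 2.4
tool_pos: [0.534, 0.1585, 0.2266]
orientation: [-134.2, 90.0, 30.6]
force: [0.7, -0.5, 0.1]
opening: 0.0548
```

```bash
python3 - <<'E'
from h import *
print(toolT().round(4))
t=toolT(); print('need in tool frame cm',((np.array([.5335,.159,.148])-t[:3,3])@t[:3,:3]*100).round(2),'spin',.267-np.arctan2(t[1,2],-t[0,2]))
E
```

```text
[[ 1.000e-04 -2.615e-01 -9.652e-01  5.340e-01]
 [ 0.000e+00 -9.652e-01  2.615e-01  1.585e-01]
 [-1.000e+00 -0.000e+00 -0.000e+00  2.266e-01]
 [ 0.000e+00  0.000e+00  0.000e+00  1.000e+00]]
need in tool frame cm [ 7.86 -0.03  0.06] spin 0.0024179058007152143
```

Aligned. Next I'll descend, close, and lift.

Emit:
move_arm(
  commands=[
    [[2, 0, 0, 0], [2, 0, 0, 0], [2, 0, 0, 0], [1.8, 0, 0, 0], [0, 0, 0, 0], [0, 0, 0, 0]],
  ],
)

```text
clock: 3.0
tool_pos: [0.5342, 0.1588, 0.1487]
orientation: [79.5, 90.0, -115.7]
force: [1.5, -0.8, -0.3]
opening: 0.0548
```

Emit:
move_arm(
  commands=[
    [[0, 0, 0, 0], [0, 0, 0, 0], [0, 0, 0, 0], [0, 0, 0, 0], [0, 0, 0, 0], [0, 0, 0, 0]],
  ],
  jaw=1.5,
)

```text
clock: 3.6
tool_pos: [0.534, 0.159, 0.1488]
orientation: [-152.6, 90.0, 12.1]
force: [-1.0, -0.2, 2.7]
opening: 0.0238
```

Emit:
move_arm(
  commands=[
    [[-0.5, 0, 0, 0], [-1.5, 0, 0, 0], [-2, 0, 0, 0], [-2, 0, 0, 0], [-2, 0, 0, 0], [-2, 0, 0, 0], [0, 0, 0, 0], [0, 0, 0, 0]],
  ],
)

```text
clock: 4.4
tool_pos: [0.5335, 0.159, 0.248]
orientation: [-19.3, 90.0, 145.4]
force: [-0.4, -1.1, -3.9]
opening: 0.0238
```

Emit:
move_arm(
  commands=[
    [[-1, 0, 0, -0.11], [0, 0, 0, -0.11], [0, 3, 0, 0], [0, 3, 0, 0], [0, 3, 0, 0], [0, 3, 0, 0], [0, 3, 0, 0], [0, 3, 0, 0]],
  ],
)

```text
clock: 5.2
tool_pos: [0.5244, -0.022, 0.2568]
orientation: [8.5, 89.8, -174.2]
force: [-0.0, -0.3, -3.7]
opening: 0.0241
```

Emit:
move_arm(
  commands=[
    [[0, 2, 0, 0], [0, 0, 0, 0], [0, 0, 0, 0], [0, 0, 0, 0], [0, 0, 0, 0], [0, 0, 0, 0]],
  ],
)

```text
clock: 5.8
tool_pos: [0.5246, -0.0402, 0.2584]
orientation: [-2.7, 90.0, 174.7]
force: [0.1, 0.2, -3.2]
opening: 0.0238
```

```bash
python3 - <<'E'
from h import *
T0=toolT();print(T0.round(4))
im,d,T=save('wrist','w3')
im2,d2,_=save('side','s3')
for n,dd,TT in(('wrist',d,T),('side',d2,camT('side'))):
    v,u=np.nonzero(dd>0); P=bydepth(n,np.c_[u,v],dd,TT)
    s=((P>[.43,-.32,.04])&(P<[.60,-.085,.08])).all(1);q=P[s]; print(n,len(q))
    f=q[q[:,2]<.054]; r=q[q[:,2]>.058]; t=q[q[:,2]>.067]
    for nm,g in(('flat',f),('ridge',r),('top',t)):
        if len(g)>10:
            R_=cv2.minAreaRect((g[:,:2]*1000).astype(np.float32)); w=np.linalg.eigh(np.cov(g[:,:2].T))[1][:,1]
            print(nm,len(g),np.round(R_[0],1),np.round(R_[1],1),round(R_[2],1),'dir',np.degrees(np.arctan(w[1]/w[0])).round(1),'zmed',np.median(g[:,2]).round(4),np.percentile(g[:,2],98).round(4))
    # cylinder fit on ridge pts: axis along x with slope
    from scipy.optimize import least_squares
    if len(r)>50:
        L=least_squares(lambda p:np.hypot(((r[:,1]-p[0]-p[1]*(r[:,0]-.517))*np.cos(p[1])),r[:,2]-p[2])-.025,[-.19,0,.047],loss='soft_l1',f_scale=.002); print('cyl y0,slope,zc',L.x.round(4),'x range',np.percentile(r[:,0],[1,99]).round(3))
cv2.imwrite('pics/w3s.png',im[:300,:,::-1])
E
```

```text
[[-3.000e-04 -4.600e-02 -9.989e-01  5.246e-01]
 [ 0.000e+00 -9.989e-01  4.600e-02 -4.020e-02]
 [-1.000e+00 -0.000e+00  3.000e-04  2.584e-01]
 [ 0.000e+00  0.000e+00  0.000e+00  1.000e+00]]
wrist 13201
flat 8637 [ 519.6 -172.5] [146.5 120.6] 86.5 dir 85.6 zmed 0.0503 0.0522
ridge 4365 [ 518.5 -193.8] [ 45.2 116.1] 86.9 dir -3.4 zmed 0.0697 0.0731
top 3053 [ 518.4 -193.7] [ 33.7 116.2] 85.9 dir -3.5 zmed 0.0708 0.0732
cyl y0,slope,zc [-0.1939 -0.0604  0.0471] x range [0.462 0.575]
side 884
flat 538 [ 518.1 -192.3] [198.4 124.4] 87.2 dir 89.1 zmed 0.0511 0.0538
ridge 229 [ 517.2 -182.6] [119.8  53. ] 4.9 dir -2.1 zmed 0.0695 0.0764
top 145 [ 519.4 -189.2] [ 36.5 116.8] 86.9 dir -3.5 zmed 0.0718 0.0766
cyl y0,slope,zc [-0.1921 -0.0542  0.0482] x range [0.46  0.574]
```

View pics/w3s.png

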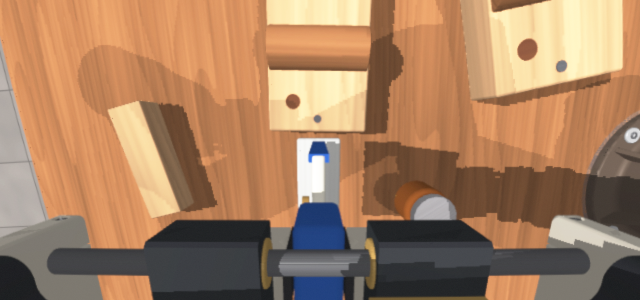

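Emit:
move_arm(
  commands=[
    [[0, 3, 0, 0.014], [0, 3, 0, 0], [0, 3, 0, 0], [0, 3, 0, 0], [0, 2.3, 0, 0], [0, 1, 0, 0], [0, 0, 0, 0], [0, 0, 0, 0]],
  ],
)

```text
clock: 6.7
tool_pos: [0.5157, -0.1932, 0.2585]
orientation: [-77.6, 90.0, 98.9]
force: [-0.3, -0.3, -3.3]
opening: 0.0237
```

Emit:
move_arm(
  commands=[
    [[1, 0, 0, 0], [1, 0, 0, 0], [0.8, 0, 0, 0], [0.5, 0, 0, 0], [0, 0, 0, 0], [0, 0, 0, 0], [0, 0, 0, 0], [0, 0, 0, 0]],
  ],
)

```text
clock: 7.5
tool_pos: [0.5159, -0.1936, 0.226]
orientation: [176.2, 90.0, -7.3]
force: [-0.1, -0.5, -3.7]
opening: 0.0237
```

```bash
python3 - <<'E'
from h import *
o=get_obs();T=toolT(o);print(T.round(4),o['force'],o['moment'])
t=T; print('need cm',((np.array([.518,-.1935,.2207])-t[:3,3])@t[:3,:3]*100).round(2))
E
```

```text
[[ 7.000e-04 -6.100e-02 -9.981e-01  5.159e-01]
 [-1.000e-04 -9.981e-01  6.100e-02 -1.936e-01]
 [-1.000e+00  0.000e+00 -7.000e-04  2.260e-01]
 [ 0.000e+00  0.000e+00  0.000e+00  1.000e+00]] [-0.11190213 -0.46639468 -3.65345333] [ 0.0105603  -0.01237927  0.01260129]
need cm [ 0.53 -0.02 -0.21]
```

Emit:
move_arm(
  commands=[
    [[0.3, 0, 0, 0], [0.2, 0, 0, 0], [0.05, 0, 0, 0], [0, 0, 0, 0], [0, 0, 0, 0], [0, 0, 0, 0]],
  ],
)

```text
clock: 8.1
tool_pos: [0.5158, -0.1936, 0.2207]
orientation: [155.9, 90.0, -27.6]
force: [-2.4, 0.4, 5.7]
opening: 0.024
```

Emit:
move_arm(
  commands=[
    [[0.01, -0.6, 0, 0], [0.03, -0.6, 0, 0], [0.05, -0.6, 0, 0], [0, 0, 0, 0], [0, 0, 0, 0], [0, 0, 0, 0]],
  ],
)

```text
clock: 8.7
tool_pos: [0.517, -0.1756, 0.2198]
orientation: [136.1, 89.9, -47.4]
force: [-1.9, -1.2, 5.6]
opening: 0.0238
```

Force is steady at about 9 N of contact. On to the second half.

Emit:
move_arm(
  commands=[
    [[0.08, -0.6, 0, 0], [0.09, -0.6, 0, 0], [0.1, -0.6, 0, 0], [0.02, -0.15, 0, 0], [0, 0, 0, 0], [0, 0, 0, 0], [0, 0, 0, 0], [0, 0, 0, 0]],
  ],
)

```text
clock: 9.5
tool_pos: [0.5181, -0.1561, 0.2169]
orientation: [139.1, 89.9, -44.4]
force: [-2.9, 0.5, 6.0]
opening: 0.0239
```

```bash
python3 - <<'E'
from h import *
print(get_obs()['force'],get_obs()['tool_pos'])
im,d,T=save('scene','s4');im2,d2,T2=save('side','s5');im3,d3,T3=save('wrist','w5')
def crop(n,im,P,w,h,f):
    p=proj(n,P)[0].astype(int);x,y=max(p[0]-w//2,0),max(p[1]-h//2,0);print(n,x,y);return cv2.resize(im[y:y+h,x:x+w],(w*f,h*f),interpolation=2)
P=[.518,-.18,.15]
A=crop('scene',im,P,66,80,6);B=crop('side',im2,P,66,80,6)
cv2.imwrite('pics/ab.png',np.hstack([A,B])[:,:,::-1])
E
```

```text
[-2.94402786  0.53730983  5.96195932] [ 0.51814488 -0.15610657  0.21687809]
scene 247 91
side 334 120
```

View pics/ab.png

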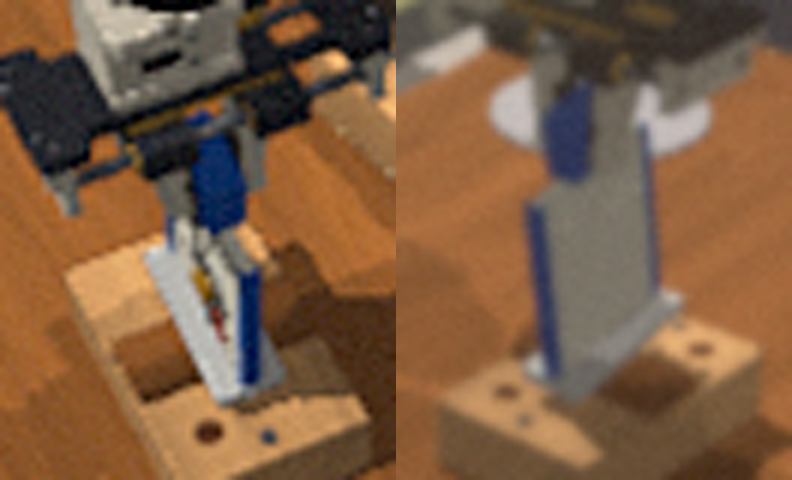

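```bash
python3 - <<'E'
from h import *
t=toolT(); X=-t[:3,2];X[2]=0; X/=np.linalg.norm(X); Y=np.array([-X[1],X[0],0]); c=t[:3,3]
def meas(n,tag):
    z=np.load(tag+'.npz');d,im=z['d'],z['im']; v,u=np.nonzero(d>0);P=bydepth(n,np.c_[u,v],d,z['T'])
    g=np.c_[(P-c)@X,(P-c)@Y,P[:,2]]; hsv=cv2.cvtColor(im,cv2.COLOR_RGB2HSV)[v,u]
    return np.c_[u,v],g,hsv
# side: blue strip edges, rays onto plate plane (x_g=0)
uv,g,hsv=meas('side','s5')
o,_=ray('side',[[0,0]])
near=(abs(g[:,0])<.03)&(abs(g[:,1])<.12)&(g[:,2]>.06)&(g[:,2]<.225)
blue=near&(hsv[:,0]>100)&(hsv[:,0]<130)&(hsv[:,1]>110)
k=np.zeros((400,640),np.uint8);k[uv[blue,1],uv[blue,0]]=255
n_,l,s,cc=cv2.connectedComponentsWithStats(k)
for i in range(1,n_):
    if s[i,4]<12: continue
    vv,uu=np.nonzero(l==i); rows=np.unique(vv); e=np.array([[uu[vv==r].mean(),r] for r in rows])
    o,dd=ray('side',e); Q=o+dd*(((c-o)@X)/(dd@X))[:,None]; y=(Q-c)@Y; p=np.polyfit(Q[:,2],y,1)
    print('side blue',s[i],'roll(lean +y)',np.arctan(p[0]).round(3))
pl=near&~blue&(abs(g[:,0]+.004)<.006)
r=cv2.minAreaRect((g[pl][:,1:]*1000).astype(np.float32));print('side plate rect',np.round(r,1) if 0 else r)
foot=near&(g[:,2]<.1)&(hsv[:,1]<60)
for n,tag in(('side','s5'),('scene','s4')):
    uv,g,hsv=meas(n,tag)
    foot=(abs(g[:,0])<.021)&(abs(g[:,0])>.007)&(abs(g[:,1]+.037)<.055)&(g[:,2]>.055)&(g[:,2]<.11)&(hsv[:,1]<75)
    q=g[foot]; p=np.polyfit(q[:,1],q[:,2],1) if len(q)>10 else [0,0]
    print(n,'foot top',len(q),'slope roll',-np.arctan(p[0]).round(3),'z at ridge y',np.polyval(p,-.0375).round(4),'y range',q[:,1].min().round(4),q[:,1].max().round(4))
E
```

```text
side plate rect ((-15.618316650390625, 151.75125122070312), (151.55227661132812, 116.84452819824219), 74.64256286621094)
side foot top 89 slope roll 0.218 z at ridge y 0.0846 y range -0.0837 0.0179
scene foot top 121 slope roll 0.187 z at ridge y 0.085 y range -0.0901 0.0169
```

```bash
python3 - <<'E'
from h import *
t=toolT(); 
def G(n,tag,c,a):
    X=np.array([np.cos(a),-np.sin(a),0]);Y=np.array([np.sin(a),np.cos(a),0])
    z=np.load(tag+'.npz');d,im=z['d'],z['im']; v,u=np.nonzero(d>0);P=bydepth(n,np.c_[u,v],d,z['T'])
    return np.c_[u,v],np.c_[(P-c)@X,(P-c)@Y,P[:,2]],cv2.cvtColor(im,cv2.COLOR_RGB2HSV)[v,u]
def fit(y,z):
    k=np.ones(len(y),bool)
    for _ in range(6):
        p=np.polyfit(y[k],z[k],1); r=abs(np.polyval(p,y)-z); k=r<max(.0015,2*np.median(r[k]))
    return p,k.sum(),r[k].std()
for tag,c,a,yo,zf in(('w3',np.array([.5246,-.0402,0]),.046,0,.0997+.012),('w5',t[:3,3],.061,-.0375,.0846)):
    uv,g,h=G('wrist',tag,c,a)
    s=(abs(g[:,0])<.02)&(abs(g[:,1]-yo)<.053)&(abs(g[:,2]-zf)<.016)&(abs(g[:,0])>.006)&(h[:,1]<70)
    q=g[s]; p,k,e=fit(q[:,1],q[:,2]); print(tag,s.sum(),k,'roll',-np.arctan(p[0]).round(3),'z mid',np.polyval(p,yo).round(4),e.round(4),'ymin',q[:,1].min().round(4),'ymax',q[:,1].max().round(4))
    b=(abs(g[:,0])<.004)&(h[:,0]>100)&(h[:,0]<130)&(h[:,1]>90)&(g[:,2]<zf+.125)&(g[:,2]>zf+.005)&(g[:,1]<yo+.03)
    q=g[b]
    if len(q)>20: p,k,e=fit(q[:,2],q[:,1]);print('  plate -y edge',len(q),k,'roll',np.arctan(p[0]).round(3),e.round(4),'z',q[:,2].min().round(3),q[:,2].max().round(3))
for tag,c,a,yo,zb in(('side0',np.array([.5335,.159,0]),.267,0,0),('s5',t[:3,3],.061,-.0375,.072)):
    uv,g,h=G('side',tag,c,a)
    s=(abs(g[:,0])<.02)&(abs(g[:,1]-yo)<.075)&(g[:,2]>zb+.03)&(g[:,2]<zb+.115)&(h[:,0]>95)&(h[:,0]<135)&(h[:,1]>60)
    m=np.zeros((400,640),np.uint8);m[uv[s,1],uv[s,0]]=255;n,l,st,_=cv2.connectedComponentsWithStats(m)
    X=np.array([np.cos(a),-np.sin(a),0]);Y=np.array([np.sin(a),np.cos(a),0])
    for i in range(1,n):
        if st[i,4]<15: continue
        vv,uu=np.nonzero(l==i);e=np.array([[uu[vv==r].mean(),r] for r in np.unique(vv)])
        o,dd=ray('side',e);Q=o+dd*(((c-o)@X)/(dd@X))[:,None];p,k,er=fit(Q[:,2],(Q-c)@Y);print(tag,'strip',st[i],'roll',np.arctan(p[0]).round(3),er.round(4))
E
```

```text
w3 1396 1350 roll -0.007 z mid 0.1218 0.0004 ymin -0.053 ymax 0.0142
  plate -y edge 97 97 roll -0.006 0.0 z 0.149 0.236
w5 2080 1980 roll 0.198 z mid 0.0848 0.0004 ymin -0.0874 ymax 0.0071
  plate -y edge 353 353 roll 0.195 0.0001 z 0.099 0.209
side0 strip [289 213   4  23  51] roll -0.022 0.0003
s5 strip [357 161   4  16  31] roll 0.24 0.0004
```

Wrist depth (0.4 mm residual) gives a roll of 0.198 from both the foot top and the plate edge. I'll refine the mark angle before the final nudge.

```bash
python3 - <<'E'
from h import *
from scipy.optimize import brentq
z=np.load('w2.npz');im,d,T=z['im'],z['d'],z['T']
hsv=cv2.cvtColor(im,cv2.COLOR_RGB2HSV)
m=(cv2.inRange(hsv,(0,110,120),(7,255,255))|cv2.inRange(hsv,(172,110,120),(180,255,255)))
v,u=np.nonzero(m);s=(abs(u-450)<12)&(abs(v-171)<10);u,v=u[s],v[s]
P=bydepth('wrist',np.c_[u,v],d,T); 
c=np.array([.5335,.159,0])
for a in(.255,.267,.28):
    X=np.array([np.cos(a),-np.sin(a),0]);Y=np.array([np.sin(a),np.cos(a),0]);g=np.c_[(P-c)@X,(P-c)@Y,P[:,2]]
    print(a,'red depth med',np.median(g,0).round(4),'mean',g.mean(0).round(4),'ang',np.arctan2(np.median(g[:,1]),.128-np.median(g[:,2])).round(3))
    for nm,p in(('red',[u.mean(),v.mean()]),('tip',np.array([257,322])/4+[389,74])):
        o,dd=ray('wrist',[p],T);dd=dd[0]
        def f(xo,full=0):
            Q=o+dd*(((c-o)@X+xo)/(dd@X)); y=(Q-c)@Y; r=np.hypot(y,.128-Q[2]); return (y,Q[2],np.arctan2(y,.128-Q[2])) if full else r-.09
        x=brentq(f,-.01,.02);print('  ',nm,'xo',round(x,4),np.round(f(x,1),4))
E
```

```text
0.255 red depth med [0.0054 0.021  0.0386] mean [0.0054 0.0209 0.0381] ang 0.231
   red xo 0.0065 [0.0208 0.0404 0.2331]
   tip xo 0.0085 [0.0006 0.038  0.0071]
0.267 red depth med [0.0052 0.0211 0.0386] mean [0.0051 0.021  0.0381] ang 0.232
   red xo 0.0062 [0.0209 0.0405 0.234 ]
   tip xo 0.0085 [0.0007 0.038  0.0083]
0.28 red depth med [0.0049 0.0212 0.0386] mean [0.0048 0.021  0.0381] ang 0.233
   red xo 0.006 [0.0209 0.0405 0.2349]
   tip xo 0.0085 [0.0009 0.038  0.0095]
```

The mark is about 0.228 (0.233 less the needle's 0.008 zero offset), so I'll add about 0.027 rad.

Emit:
move_arm(
  commands=[
    [[0.05, -0.25, 0, 0], [0.05, -0.25, 0, 0], [0, 0, 0, 0], [0, 0, 0, 0], [0, 0, 0, 0], [0, 0, 0, 0], [0, 0, 0, 0], [0, 0, 0, 0]],
  ],
)

```text
clock: 10.45
tool_pos: [0.5184, -0.1512, 0.2158]
orientation: [132.0, 89.9, -51.5]
force: [-1.8, -0.8, 5.5]
opening: 0.024
```

Emit:
move_arm(
  commands=[
    [[0, 0, 0, 0], [0, 0, 0, 0], [0, 0, 0, 0], [0, 0, 0, 0], [0, 0, 0, 0], [0, 0, 0, 0], [0, 0, 0, 0], [0, 0, 0, 0]],
  ],
)

```text
clock: 11.25
tool_pos: [0.5184, -0.1512, 0.2159]
orientation: [131.4, 89.9, -52.1]
force: [-2.8, -0.8, 5.3]
opening: 0.0238
```

```bash
cat > chk.py <<'E'
from h import *
o=get_obs();t=toolT(o);print(o['force'],o['tool_pos'],o['opening'],o['clock'])
im,d,T=save('wrist','w6'); a=np.arctan2(t[1,2],-t[0,2]);print('a',a)
X=np.array([np.cos(a),-np.sin(a),0]);Y=np.array([np.sin(a),np.cos(a),0]);c=np.array([.518,-.1935,0])
v,u=np.nonzero(d>0);P=bydepth('wrist',np.c_[u,v],d,T);g=np.c_[(P-c)@X,(P-c)@Y,P[:,2]];h=cv2.cvtColor(im,cv2.COLOR_RGB2HSV)[v,u]
def fit(y,z):
    k=np.ones(len(y),bool)
    for _ in range(6):
        p=np.polyfit(y[k],z[k],1); r=abs(np.polyval(p,y)-z); k=r<max(.0015,2*np.median(r[k]))
    return p,k
s=(abs(g[:,0])<.024)&(abs(g[:,1])<.075)&(abs(g[:,2]-.085)<.018)&(abs(g[:,0])>.006)&(h[:,1]<70)
q=g[s];p,k=fit(q[:,1],q[:,2]);q=q[k];m=-np.arctan(p[0]);e=np.percentile(q[:,1],.3)
print('foot roll',m.round(3),'-y end at',e.round(4),'=> mid y (underside)',(e+.055*np.cos(m)-.012*np.sin(m)).round(4),'x range',np.percentile(q[:,0],[.3,99.7]).round(4),'underside z at mid',(np.polyval(p,0)-.012/np.cos(m)).round(4))
b=(abs(g[:,0])<.006)&(h[:,0]>100)&(h[:,0]<130)&(h[:,1]>90)&(g[:,2]<.21)&(g[:,2]>.09)&(g[:,1]<.03)
q=g[b];p,k=fit(q[:,2],q[:,1]);print('plate edge roll',np.arctan(p[0]).round(3),len(q))
E
python3 chk.py
```

```text
[-2.76923331 -0.82642668  5.34866933] [ 0.51843905 -0.15122452  0.21585243] 0.02383191055745045 11.25
a 0.06076073540809611
foot roll 0.228 -y end at -0.0482 => mid y (underside) 0.0027 x range [-0.0239  0.0194] underside z at mid 0.0726
plate edge roll 0.222 488
```

```bash
python3 - <<'E'
from h import *
im,d,T=save('scene','s7')
cv2.imwrite('pics/s7c.png',cv2.resize(im[115:165,260:310],None,fx=11,fy=11,interpolation=2)[:,:,::-1])
E
```

```text
(no output)
```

View pics/s7c.png

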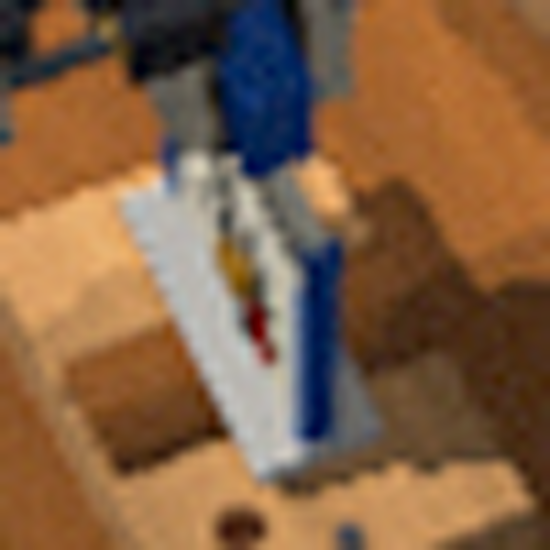

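The needle line runs from the brass bob at (235,265) through the tip at (250,305) to the red tab at (260,330), so they coincide. Handing in.

```bash
python3 -c "
from h import *
print(close_job())"
```

```text
the job is handed in; nothing more can be done
None
```

I picked up the larger gauge by its blue grip and stood it on the smaller stud's ridge. I rocked it with the foot pressed down until the needle reached the mark, and handed it in still gripped at about 11.5 s. `close_job()` gives no verdict.

Last checks against the limits:

| Check | Measured | Limit |
|---|---|---|
| Gauge roll (mark at about 0.228 rad) | 0.228 rad from the foot, 0.222 rad from the plate edge | within 0.05 rad of the mark |
| Foot middle, across the ridge line | about 3 mm | 22 mm |
| Foot middle, along the ridge from its middle | about 2 mm | 45 mm |
| Foot underside height | 72.6 mm | above 62 mm |
| Angle between gauge x and the ridge | under 0.01 rad | 0.17 rad |
| Force of the foot on the ridge, estimated from the wrist | about 9 N | 0.4 to 25 N |

- **Needle on the mark:** I inferred this from the roll and from the mark angle measured earlier. The last scene picture shows the tip at the red tab, but too coarsely to give an independent number.
- **Disagreement:** At the step before the final nudge, the coarse side and scene views gave rolls from 0.19 to 0.24 rad. I relied on the closer wrist depth instead, which read 0.198 rad there.
- **Bystanders:** I kept the path clear of the joist offcut, jar and tin, but did not measure them again at the end.

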